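Load the spacer rings into the magazine tube

TASK

Lower the tray's hinged end gate until it lies flat, then slide the three flat rings out over it and into the mouth of the tube, so that they end lying flat on one another as one column in the tube. Slide the rings along the metal, do not pick them up, and leave the mug, bottle, tin and screwdriver where they are.

Things in the scene. Friction and masses are not known exactly. Their poses are not given: they have to be found in the camera images.
- loader: fixed bench loader, 310 x 160 mm; origin on the table top, midway between tray and tube centres. x points from the tray to the tube, y across, z up. Along x: tray (inside x -155 to -5 mm), the space where the lowered gate lies (-5 to 26), a flat aluminium mouth plate (27 to 133). Tray floor, lowered gate and plate are one sliding surface, 0.5 mm lower after each joint
- tray_floor (a point): centre of the tray's flat aluminium floor, on its upper face (loader x = -80 mm, y = 0, 75 mm above the table); axes as the loader's. The tray is 150 x 140 mm inside; 10 mm plywood walls stand 20 mm above the floor at its back and both sides, the gate at its +x end
- tube_mouth (a point): centre of the tube's round mouth, 64 mm wide, level with the top of the mouth plate (loader x = 80 mm, y = 0, 74 mm above the table); axes as the loader's. The mouth plate is 106 x 150 mm and has no walls
- tube_floor (a point): centre of the closed floor inside the vertical tube, 32 mm below its mouth (42 mm above the table); the tube's bore is 64 mm; axes as the loader's
- gate (a joint): angle of the gate, a steel plate 138 mm wide, 30 mm high, 4 mm thick, hinged along its lower edge at loader x = -5 mm: 0 = upright, closed; 1.571 = lowered flat outwards (towards the tube), its inner face up, 0.5 mm below the tray floor. Light friction: it stays near upright; pushed past about 0.4 rad it falls by itself; under 1 N at its top moves it
- gate_top (a point): middle of the gate's free edge, 31 mm from the hinge
- ring0: flat black acetal ring, slippery (friction about 0.1), 59 mm outside, hole 36 mm, 8 mm thick, about 30 g, lying flat in the tray; origin: centre of its underside; z along its axis. The three rings are the same; ring0 and ring1 start nearer the gate, side by side, ring2 behind them
- ring1: as ring0. Behaviour of the rings: one drawn steadily across the mouth (about 0.1 m/s) drops in flat; one that creeps over it or stops part-way can tip and stay caught on the rim or leaning in the tube, until its rear edge is pushed on or its high side tapped down
- ring2: as ring0
- mug: white mug, 80 mm wide and 90 mm high, a bystander; origin under its centre
- bottle: white plastic bottle, 60 mm wide and 150 mm high, a bystander; origin under its centre
- lens_tin: flat metal tin, 95 x 60 x 22 mm, a bystander; origin under its centre
- screwdriver: small screwdriver, 150 mm long, a bystander lying on the table
Not all that is in view belongs to the job. What is shaped like the ring0 but blue or white is not meant.

How it is judged:
By the outcome, as a careful person would: the job done as asked, in the order asked, and still so for the second after the job is handed in, with the robot touching nothing.
It also fails if it takes over 56 s, if anything falls off the work surface, if the arm or the gripper's body presses on something with over 40 N, if the wrist force passes 120 N, or if a joint passes its speed limit or range.

ROBOT

A 6-joint arm with a two-finger parallel gripper is mounted at the origin on the work surface. World frame = base frame: x ahead of the robot, y to its left, z up, the work surface at z = 0. Lengths are in m, angles in rad, forces in N, time in s.
With the tool pointing down it reaches from about 0.3 to 0.775 m from the base axis. Payload 14.6 kg.
Tool frame: the origin (TCP) lies at the very end of the fingers, on their centre line; the grasp point (between the pads) lies 19 mm behind it; x points along the fingers, y is the direction in which the jaws open and shut, and the axes are right-handed (so a half turn about x gives the same grasp; the last joint's range is limited). The gripper opens to 85 mm and grips with 20 to 120 N. Pads are 22 mm wide; open, the fingers measure 114 mm over their backs; the gripper's body (76 mm by 85 mm) begins 54 mm behind the grasp point. The pads swing forward as they close: fully open they stand 13 mm farther back than shut.
Start: joints at [-1.302, 0.3, 1.521, -0, 1.321, -0.067], TCP at [0.181, -0.519, 0.231] pointing down, gripper open.
Joint ranges: [-3.03, 3.03], [-0.79, 2.21], [0.23, 2.52], [-1.04, 4.18], [0, 3.07], [-2.55, 2.55]. Speed limits (rad/s): [2.22, 2.22, 2.57, 3.14, 3.14, 3.14].

INTERFACE

Orientations are given as [roll, pitch, yaw] about the fixed x, y, z axes, in that order (R = Rz(yaw) Ry(pitch) Rx(roll)).
In Python, from workcell import arm gives the robot as it stands. The module is installed in compiled form; this text tells all that it offers.
- The arm moves only by the tool carry_out, never from a script. Its argument "deltas" is a list of rows, each an object of numbers: "wx", "wy", "wz": the turn, a rotation vector about the tool's x, y, z scaled (see below); "tx", "ty", "tz": the shift along the tool's x, y, z scaled (see below); "gripper": the opening, from 0 (shut) to 1 (fully open). A call has 1 to 5 rows; each row is the pose to reach, as a shift and turn from the pose measured when the call began, along the tool's axes at that moment; what a row does not reach only later rows make up. The controller multiplies each number of a shift by 100 cm and each number of a turn by 0.5 rad. A row lasts 1/8 s, in which the tool goes at most 62.5 mm and 10.7 degrees, less where a joint would pass 70% of its speed; a pose out of reach is approached as far as the arm can. A call with a number of a shift or a turn outside -1 to 1 is refused whole. A call with a gripper value outside its range is refused whole. The fingers move at their own pace and stop on an object; the grip force is fixed at half the most. Time passes only in rows, so rows that repeat a pose let the fingers close. It gives the time, the measured TCP pose, the force and the opening at its end, in the units of the state.
- arm.get_state(): the state, without advancing time (a new reading comes with each control period).
- arm.capture(name): name is "scene" or "top" or "wrist"; returns a dict with "img" (480x640x3 uint8, blue, green, red), "z_map" (480x640 float32, m along the optical axis (not along the pixel's ray), 0 where there is no reading), "fx", "fy", "cx", "cy" (pixels), "dist" ([k1, k2, p1, p2, k3] as OpenCV has them; the pictures are not rectified), "rvec" (rotation vector, rad) and "tvec" (3), from world to camera coordinates, as OpenCV has them; the wrist camera has in their place "hand_eye" (4x4, takes a point from camera to tool coordinates, whose origin is the TCP and whose axes are the tool frame's). Camera axes: x right, y down, z forward; pixel columns grow to the right and rows downward; lengths in m; the calibration is good to about 2 mm. A picture is of the moment at which its call begins: read the wrist's pose just before it.
- arm.close_job(): hands the job in, once; it reports no verdict.
The state is a dict: "time_s": time; "q": joint angles; "joint_vel": joint speeds; "joint_torque": joint torques, N m; "ee_pos": TCP position; "eef_rot": TCP orientation; "ft_force": force on the tool from outside, world axes, zero at the start; "moment": the same for the moment, N m; "gripper_width": finger opening in m.
Only numpy, scipy, OpenCV 4.12 (cv2) and the standard library are available. Lean on these libraries where they do the work, as an engineer would, in place of code of your own. Each camera call takes 0.05 s, during which the arm holds its last target. There are 200 camera calls.

## Working session

There is one attempt and no reset: what is moved stays moved. The work goes in short steps, Python scripts to look and compute and a tool call to move; the robot and the scene stay as the last step left them, time stands still between calls to the robot, and variables do not carry over. Pictures are saved under pics/ and viewed, on a budget of 10 in all, crops included, one or two more only if the job needs it, and the job is handed in when it is done.

Besides the shell and the picture viewer there is one more tool, called after "Request:" as name([rows], argument=value, ...), one row to a line, values as JSON. carry_out: Moves the arm, as the interface text tells. Shifts and turns lie within -1 to 1; 1 stands for 100 cm of shift or 0.5 rad of turn. Its arguments: {"type":"object","properties":{"deltas":{"type":"array"}},"required":["deltas"]}

```bash
mkdir -p pics; ls; cat > h.py <<'E'
import numpy as np, cv2
from workcell import arm
def cap(n):
    s=arm.get_state(); c=arm.capture(n)
    K=np.array([[c['fx'],0,c['cx']],[0,c['fy'],c['cy']],[0,0,1.]]); d=np.array(c['dist'],float)
    if n=='wrist':
        from scipy.spatial.transform import Rotation as R
        T=np.eye(4);T[:3,:3]=R.from_euler('xyz',s['eef_rot']).as_matrix();T[:3,3]=s['ee_pos'];T=T@np.array(c['hand_eye'])
    else:
        Rm=cv2.Rodrigues(np.array(c['rvec'],float))[0];T=np.eye(4);T[:3,:3]=Rm.T;T[:3,3]=-Rm.T@np.array(c['tvec'],float).ravel()
    return dict(img=c['img'],z=c['z_map'],K=K,d=d,T=T)
def rays(c,uv):
    u=cv2.undistortPoints(np.array(uv,float).reshape(-1,1,2),c['K'],c['d']).reshape(-1,2)
    return np.c_[u,np.ones(len(u))]
def plane(c,uv,h):
    r=rays(c,uv)@c['T'][:3,:3].T; o=c['T'][:3,3]
    return o+r*((h-o[2])/r[:,2])[:,None]
def depth(c,uv):
    uv=np.array(uv); z=np.array([c['z'][int(v),int(u)] for u,v in uv.reshape(-1,2)])
    return (rays(c,uv)*z[:,None])@c['T'][:3,:3].T+c['T'][:3,3]
def save(c,n): cv2.imwrite('pics/'+n,c['img'])
E
python3 - <<'E'
from h import *
print(arm.get_state())
for n in('scene','top'):
    c=cap(n);save(c,n+'1.png');np.savez(n+'1.npz',**c);print(n,c['T'].round(3).tolist(),c['K'][0,0])
E
```

```text
pics
{'time_s': 0.0, 'q': array([-1.30159191e+00,  3.00488785e-01,  1.52162228e+00, -2.35282374e-05,
        1.32073123e+00, -6.66375382e-02]), 'joint_vel': array([-1.73096591e-03, -9.60876632e-05,  2.75738562e-04,  1.36456433e-04,
        5.67409571e-04,  9.96993416e-04]), 'joint_torque': array([ 1.13386926e-03, -5.43501163e+01, -3.61791980e+01, -2.34572673e-05,
        4.03329366e-03, -2.76308231e-05]), 'ee_pos': array([ 0.18116416, -0.51903419,  0.2306942 ]), 'eef_rot': array([-1.61919938,  1.56954648,  1.85824107]), 'ft_force': array([-0.32762976, -0.40872484, -0.17739685]), 'moment': array([-0.02141811,  0.04183754, -0.02292636]), 'gripper_width': 0.0854613165953033}
scene [[0.353, 0.64, -0.683, 1.207], [0.935, -0.257, 0.243, -0.224], [-0.02, -0.724, -0.689, 0.754], [0.0, 0.0, 0.0, 1.0]] 464.24532509176214
top [[0.03, -0.985, 0.169, 0.373], [-0.999, -0.032, -0.01, 0.0], [0.015, -0.169, -0.986, 1.19], [0.0, 0.0, 0.0, 1.0]] 532.8738988494383
```

View pics/top1.png

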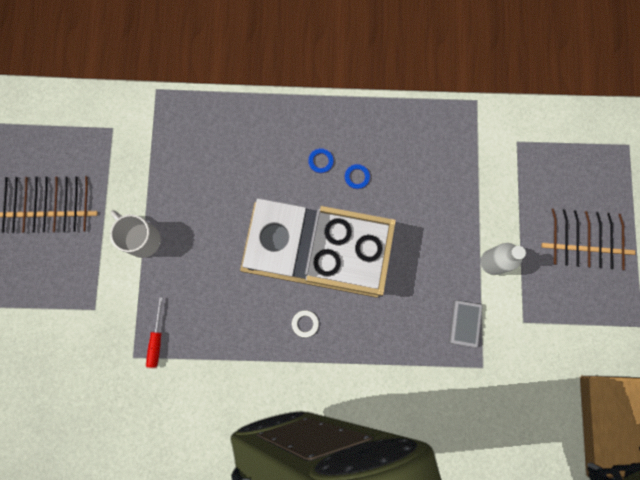

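View pics/scene1.png

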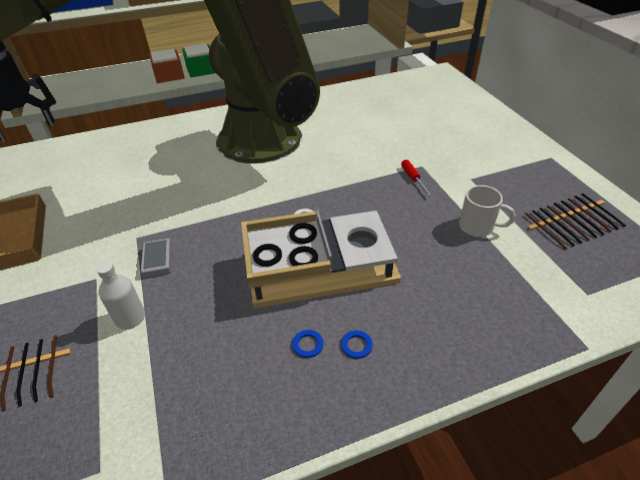

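The top view shows the loader at about (318,247): tube mouth at (274,236) and the gate line near (312,240). The black rings are at (338,231), (327,263) and (369,248). Ring-shaped candidates are blue (321,160) and (357,177), white (305,324), and the three black ones inside the tray. The black ones fit the description. Ring0 and ring1 are the pair near the gate, and ring2 is (369,248).

```bash
python3 - <<'E'
from h import *
c=dict(np.load('top1.npz'));im=c['img'];hsv=cv2.cvtColor(im,cv2.COLOR_BGR2HSV)
def blobs(m,amin,roi=(235,190,405,305)):
    M=np.zeros_like(m);x0,y0,x1,y1=roi;M[y0:y1,x0:x1]=m[y0:y1,x0:x1]
    cs,h=cv2.findContours(M,cv2.RETR_CCOMP,cv2.CHAIN_APPROX_NONE)
    return [(k,h[0][i]) for i,k in enumerate(cs) if cv2.contourArea(k)>amin]
dark=(hsv[...,2]<60).astype(np.uint8)*255
for k,h in blobs(dark,60):
    (u,v),ax,a=cv2.fitEllipse(k); P=plane(c,k.reshape(-1,2),0.083)
    (cx,cy),r=cv2.minEnclosingCircle(P[:,:2].astype(np.float32)*1000)
    print('dark',round(u,1),round(v,1),np.round(ax,1),'hole' if h[3]>=0 else '',plane(c,[(u,v)],.081 )[0].round(4),r)
br=((hsv[...,2]>170)&(hsv[...,1]<40)).astype(np.uint8)*255
for k,h in blobs(br,200):
    q=cv2.boxPoints(cv2.minAreaRect(k)); P=plane(c,q,.0745); print('bright',cv2.contourArea(k),h[3],q.round(1).tolist(),P[:,:2].round(4).tolist(),np.linalg.norm(P-np.roll(P,1,0),axis=1).round(4), np.median(depth(c,k.reshape(-1,2))[:,2]).round(4))
for k,h in blobs(255-br,300):
    if h[3]>=0 or cv2.contourArea(k)<1500:
        (u,v),ax,a=cv2.fitEllipse(k); print('hole?',u,v,ax,plane(c,[(u,v)],.074)[0].round(4))
a=cv2.resize(im[190:305,235:405],None,fx=4.5,fy=4.5,interpolation=cv2.INTER_CUBIC);cv2.imwrite('pics/crop1.png',a)
E
```

```text
dark 326.5 262.1 [24.6 25.6]  [ 0.5196 -0.0311  0.081 ] 27.51093292236328
dark 326.9 262.2 [19.5 20. ] hole [ 0.5194 -0.0319  0.081 ] 21.674591064453125
dark 368.5 247.9 [24.5 25.2]  [ 0.5526 -0.1188  0.081 ] 27.50502586364746
dark 368.5 247.8 [19.1 19.6] hole [ 0.5528 -0.1189  0.081 ] 21.558635711669922
dark 337.6 231.2 [24.2 25.5]  [ 0.5864 -0.0529  0.081 ] 27.711179733276367
dark 337.8 231.3 [18.9 19.5] hole [ 0.5862 -0.0532  0.081 ] 21.414283752441406
bright 1844.5 -1 [[315.8999938964844, 276.6000061035156], [327.8999938964844, 213.6999969482422], [389.3999938964844, 225.39999389648438], [377.3999938964844, 288.29998779296875]] [[0.4892, -0.0098], [0.6251, -0.0314], [0.6038, -0.1635], [0.4687, -0.1393]] [0.1311 0.1376 0.1338 0.1373] 0.0749
bright 3357.5 -1 [[242.10000610351562, 266.3999938964844], [255.89999389648438, 197.60000610351562], [304.8999938964844, 207.39999389648438], [291.20001220703125, 276.20001220703125]] [[0.5057, 0.1457], [0.6553, 0.1242], [0.6373, 0.0182], [0.4882, 0.0421]] [0.1051 0.1512 0.1075 0.151 ] 0.0739
bright 752.0 5 [[258.0, 252.0], [258.0, 221.0], [289.0, 221.0], [289.0, 252.0]] [[0.5374, 0.114], [0.6042, 0.1172], [0.6064, 0.0512], [0.5395, 0.0486]] [0.0654 0.0669 0.0661 0.0669] 0.0738
hole? 273.6173400878906 236.50852966308594 (28.82944679260254, 29.504817962646484) [0.5717 0.0825 0.074 ]
hole? 353.8365478515625 252.16973876953125 (68.21064758300781, 73.96154022216797) [ 0.5436 -0.0887  0.074 ]
hole? 273.68115234375 237.14820861816406 (58.46940994262695, 85.04991149902344) [0.5704 0.0823 0.074 ]
```

View pics/crop1.png

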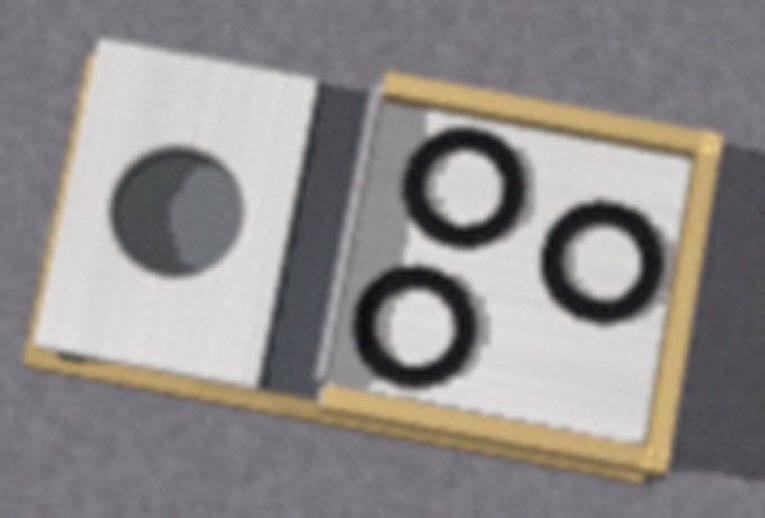

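The crop confirms the three black rings in the tray (at (465,187), (415,327) and (603,263) in the crop), the closed gate as a thin line at x≈350, and the mouth centred at (177,212). The plate measures 106×151 mm and its centre agrees with the mouth, so the loader pose is consistent.

```bash
cat >> h.py <<'E'
from scipy.spatial.transform import Rotation as R
YAW=np.radians(81.0); M=np.array([.5717,.0825])
ex=np.array([np.cos(YAW),np.sin(YAW)]); ey=np.array([-ex[1],ex[0]])
def L2W(x,y): return M+(x-80)/1000*ex+y/1000*ey      # loader mm -> world m
def W2L(p): d=(np.asarray(p)[...,:2]-M)*1000; return np.stack([80+d@ex,d@ey],-1)
def to(x,y,z,jaw=None,s=None):
    """delta (scaled) to loader x,y mm, height z mm above table; jaw = world angle (deg) of tool y"""
    s=s or arm.get_state(); R0=R.from_euler('xyz',s['eef_rot']).as_matrix()
    p=np.r_[L2W(x,y),z/1000]; t=R0.T@(p-s['ee_pos'])
    cx=np.array([0,0,-1.])
    if jaw is None: cy=R0[:,1]
    else: cy=np.array([np.cos(np.radians(jaw)),np.sin(np.radians(jaw)),0])
    cy=cy-cx*(cx@cy); cy/=np.linalg.norm(cy)
    if cy@R0[:,1]<0: cy=-cy
    w=R.from_matrix(R0.T@np.c_[cx,cy,np.cross(cx,cy)]).as_rotvec()/.5
    return np.r_[t,w].round(4)
def st():
    s=arm.get_state();R0=R.from_euler('xyz',s['eef_rot']).as_matrix()
    print('t',round(s['time_s'],2),'L',W2L(s['ee_pos']).round(1),'z',(s['ee_pos'][2]*1000).round(1),'jaw',np.degrees(np.arctan2(R0[1,1],R0[0,1])).round(1),'tilt',R0[:,0].round(3),'F',np.round(s['ft_force'],1),'w',round(s['gripper_width'],4),'q',np.round(s['q'],2))
    return s
E
python3 - <<'E'
from h import *
st()
P=np.array([[.5863,-.053],[.5195,-.0315],[.5527,-.1188]]);print(W2L(P).round(1))
print('jaw along ex',to(-30,0,150,81)); print('jaw along ey',to(-30,0,150,-9))
E
```

```text
t 0.1 L [-575.3  291.6] z 230.8 jaw -70.8 tilt [-0.     0.001 -1.   ] F [ 0.1  0.8 -0.1] w 0.0856 q [-1.3   0.3   1.52 -0.    1.32 -0.07]
[[ -51.5  -35.6]
 [ -40.8   33.7]
 [-121.8  -12.7]]
jaw along ex [ 8.120e-02 -3.423e-01 -5.149e-01  9.858e-01  4.000e-04  2.000e-03]
jaw along ey [ 8.1200e-02 -3.4230e-01 -5.1490e-01 -2.1558e+00 -1.2000e-03  1.8000e-03]
```

Request:
carry_out([
  {"tx": 0,"ty": -0.342,"tz": -0.515,"wx": 0.986,"wy": 0,"wz": 0.002,"gripper": 0},
  {"tx": 0,"ty": -0.342,"tz": -0.515,"wx": 0.986,"wy": 0,"wz": 0.002,"gripper": 0},
  {"tx": 0,"ty": -0.342,"tz": -0.515,"wx": 0.986,"wy": 0,"wz": 0.002,"gripper": 0},
  {"tx": 0,"ty": -0.342,"tz": -0.515,"wx": 0.986,"wy": 0,"wz": 0.002,"gripper": 0},
  {"tx": 0,"ty": -0.342,"tz": -0.515,"wx": 0.986,"wy": 0,"wz": 0.002,"gripper": 0},
])

```text
time_s: 0.72
ee_pos: [0.3671, -0.2736, 0.2312]
eef_rot: [-0.073, 1.571, 2.911]
ft_force: [1.2, -1.2, 0.4]
gripper_width: -0.0001
```

```bash
python3 -c "
from h import *
st();print(to(-35,0,130,81))"
```

```text
t 0.72 L [-303.8  146.4] z 231.2 jaw -99.0 tilt [-0.  0. -1.] F [ 1.2 -1.2  0.4] w -0.0001 q [-0.72  0.09  1.77 -0.    1.28  1.01]
[ 0.1012 -0.2688 -0.1462 -0.001   0.0004  0.    ]
```

Request:
carry_out([
  {"tx": 0.02,"ty": -0.055,"tz": -0.03,"gripper": 0},
  {"tx": 0.045,"ty": -0.11,"tz": -0.06,"gripper": 0},
  {"tx": 0.07,"ty": -0.165,"tz": -0.09,"gripper": 0},
  {"tx": 0.09,"ty": -0.22,"tz": -0.12,"gripper": 0},
  {"tx": 0.101,"ty": -0.269,"tz": -0.146,"gripper": 0},
])

```text
schema error: expected keys wx, wy, wz, tx, ty, tz, gripper
```

```bash
python3 -c "
from h import *
st();print(to(-35,0,92,81));print(to(20,0,92,81))
c=cap('wrist');save(c,'w1.png');np.savez('w1.npz',**c)"
```

```text
t 0.72 L [-303.8  146.4] z 231.2 jaw -99.0 tilt [-0.  0. -1.] F [ 1.2 -1.2  0.4] w -0.0001 q [-0.72  0.09  1.77 -0.    1.28  1.01]
[ 0.1392 -0.2688 -0.1463 -0.001   0.0004  0.    ]
[ 0.1392 -0.3238 -0.1462 -0.001   0.0004  0.    ]
```

View pics/w1.png

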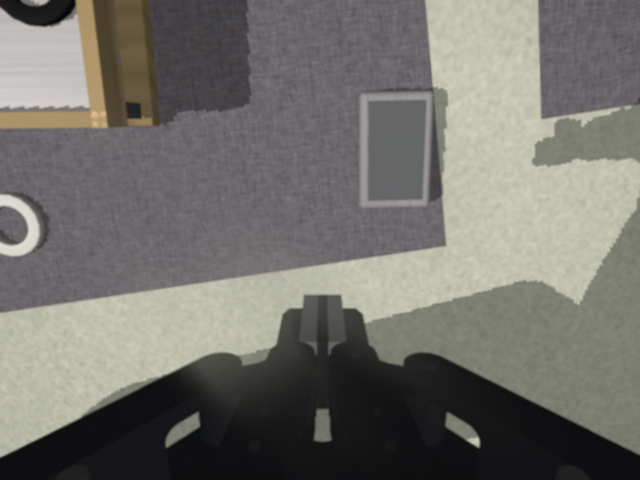

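The wrist picture came from the pose before the move, because the call was refused for missing keys. It shows the closed fingertips at (302–345, 297), the tin at (397,150), and a tray corner top-left. Next I'll work out the tip width from the depth map.

Request:
carry_out([
  {"tx": 0.02,"ty": -0.055,"tz": -0.03,"wx": 0,"wy": 0,"wz": 0,"gripper": 0},
  {"tx": 0.045,"ty": -0.11,"tz": -0.06,"wx": 0,"wy": 0,"wz": 0,"gripper": 0},
  {"tx": 0.07,"ty": -0.165,"tz": -0.09,"wx": 0,"wy": 0,"wz": 0,"gripper": 0},
  {"tx": 0.09,"ty": -0.22,"tz": -0.12,"wx": 0,"wy": 0,"wz": 0,"gripper": 0},
  {"tx": 0.101,"ty": -0.269,"tz": -0.146,"wx": 0,"wy": 0,"wz": 0,"gripper": 0},
])

```text
time_s: 1.4
ee_pos: [0.5461, -0.0372, 0.1337]
eef_rot: [-1.248, 1.569, 1.74]
ft_force: [0.6, -1.6, 0.9]
gripper_width: -0.0001
```

```bash
python3 -c "
from h import *
c=dict(np.load('w1.npz'));z=c['z'];print(z[300,295:352:3].round(3),z[340,270:380:6].round(3))
He=np.array(arm.capture('wrist')['hand_eye']);print(He.round(3).tolist())
for v in (299,305,315,325,335):
    row=[u for u in range(260,390) if 0<z[v,u]<.23]
    if row:
        uv=[(row[0],v),(row[len(row)//2],v),(row[-1],v)];zz=np.array([z[v,u] for u,_ in uv]);p=(rays(c,uv)*zz[:,None])@He[:3,:3].T+He[:3,3];print(v,row[0],row[-1],(p*1000).round(1).tolist())
st();print(to(-35,0,92,81));print(to(20,0,92,81))
"
```

```text
[0.404 0.404 0.406 0.144 0.144 0.145 0.144 0.144 0.144 0.144 0.144 0.144
 0.145 0.144 0.145 0.145 0.404 0.403 0.405] [0.418 0.417 0.126 0.126 0.126 0.    0.118 0.118 0.119 0.118 0.118 0.117
 0.118 0.125 0.125 0.125 0.126 0.416 0.416]
[[0.001, -0.275, 0.962, -0.142], [1.0, 0.001, -0.001, 0.001], [-0.001, 0.962, 0.275, -0.069], [0.0, 0.0, 0.0, 1.0]]
299 304 341 [[-8.3, -5.4, -10.2], [-9.0, 1.1, -10.5], [-8.1, 7.3, -10.1]]
305 303 342 [[-12.7, -5.5, -9.9], [-13.0, 1.1, -10.1], [-13.0, 7.5, -10.1]]
315 283 362 [[-12.0, -12.4, -5.9], [-21.0, 0.8, -10.3], [-11.7, 14.3, -5.9]]
325 280 365 [[-20.3, -12.6, -6.4], [-27.1, 1.1, -9.9], [-20.3, 14.5, -6.5]]
335 278 367 [[-26.1, -12.6, -6.0], [-34.2, 1.1, -10.4], [-25.4, 14.7, -5.7]]
t 1.45 L [-36.9   5.2] z 131.9 jaw -98.6 tilt [-0.001  0.003 -1.   ] F [-0.5  5.  -2.6] w -0.0 q [-0.13  0.4   1.63  0.    1.11  1.59]
[ 0.0399 -0.0017 -0.0053  0.0134  0.0032  0.0057]
[ 0.0401 -0.0567 -0.0056  0.0134  0.0032  0.0057]
```

The closed fingers fit in a circle of about 30 mm, so they go into the 36 mm hole. Next I push the gate over.

Request:
carry_out([
  {"tx": 0.04,"ty": -0.002,"tz": -0.005,"wx": 0.013,"wy": 0.003,"wz": 0.006,"gripper": 0},
  {"tx": 0.04,"ty": -0.014,"tz": -0.005,"wx": 0.013,"wy": 0.003,"wz": 0.006,"gripper": 0},
  {"tx": 0.04,"ty": -0.026,"tz": -0.005,"wx": 0.013,"wy": 0.003,"wz": 0.006,"gripper": 0},
  {"tx": 0.04,"ty": -0.04,"tz": -0.005,"wx": 0.013,"wy": 0.003,"wz": 0.006,"gripper": 0},
  {"tx": 0.04,"ty": -0.054,"tz": -0.005,"wx": 0.013,"wy": 0.003,"wz": 0.006,"gripper": 0},
])

```text
time_s: 2.08
ee_pos: [0.5617, 0.0215, 0.0932]
eef_rot: [-3.044, 1.569, -0.059]
ft_force: [0.1, 0.7, -0.8]
gripper_width: -0.0001
```

```bash
python3 -c "
from h import *
st();print(to(-40.8,33.7,125,81))"
```

```text
t 2.08 L [18.1  0.3] z 93.2 jaw -99.0 tilt [ 0.001 -0.    -1.   ] F [ 0.1  0.7 -0.8] w -0.0001 q [-0.03  0.48  1.62 -0.    1.04  1.7 ]
[-0.0319  0.0589  0.0333 -0.0001 -0.003   0.0003]
```

Request:
carry_out([
  {"tx": -0.06,"ty": 0.03,"tz": 0.02,"wx": 0,"wy": 0,"wz": 0,"gripper": 0},
  {"tx": -0.08,"ty": 0.06,"tz": 0.045,"wx": 0,"wy": 0,"wz": 0,"gripper": 0},
  {"tx": -0.08,"ty": 0.06,"tz": 0.045,"wx": 0,"wy": 0,"wz": 0,"gripper": 0},
  {"tx": -0.08,"ty": 0.06,"tz": 0.045,"wx": 0,"wy": 0,"wz": 0,"gripper": 0},
])

```text
time_s: 2.58
ee_pos: [0.508, -0.0303, 0.1732]
eef_rot: [-2.991, 1.569, -0.006]
ft_force: [0.7, 0.2, -0.2]
gripper_width: -0.0003
```

```bash
cat >> h.py <<'E'
def rings(c,name=None,zt=.083,vmax=60,rng=None):
    hsv=cv2.cvtColor(c['img'],cv2.COLOR_BGR2HSV);m=(hsv[...,2]<vmax).astype(np.uint8)*255
    cs,h=cv2.findContours(m,cv2.RETR_CCOMP,cv2.CHAIN_APPROX_NONE)
    for i,k in enumerate(cs):
        if cv2.contourArea(k)<300 or len(k)<20: continue
        (u,v),ax,a=cv2.fitEllipse(k)
        if min(ax)<.7*max(ax): continue
        P=W2L(plane(c,k.reshape(-1,2),zt)).astype(np.float32)
        (cx,cy),ax2,_=cv2.fitEllipse(P)
        if 25<np.mean(ax2)<70: print('hole' if h[0][i][3]>=0 else 'outer','px',round(u),round(v),'L',round(cx,1),round(cy,1),'diam',np.round(ax2,1),'zmed',np.median(depth(c,k.reshape(-1,2))[:,2]).round(4))
    if name: save(c,name)
E
python3 -c "
from h import *
st();c=cap('wrist');np.savez('w2.npz',**c);rings(c,'w2.png')"
```

```text
t 2.58 L [-41.4  45.3] z 173.2 jaw -99.0 tilt [ 0.002 -0.    -1.   ] F [ 0.7  0.2 -0.2] w -0.0003 q [-0.13  0.27  1.71  0.    1.17  1.6 ]
outer px 326 222 L -44.4 31.6 diam [49.5 57.8] zmed 0.0825
hole px 322 225 L -42.1 32.7 diam [35.9 36.8] zmed 0.0819
outer px 470 141 L -121.8 -13.0 diam [56.2 57.2] zmed 0.0822
hole px 469 142 L -121.2 -13.0 diam [35.3 36.3] zmed 0.0819
outer px 343 97 L -52.8 -35.6 diam [56.2 56.2] zmed 0.0825
hole px 342 98 L -52.7 -35.3 diam [36.2 36.5] zmed 0.0822
```

View pics/w2.png

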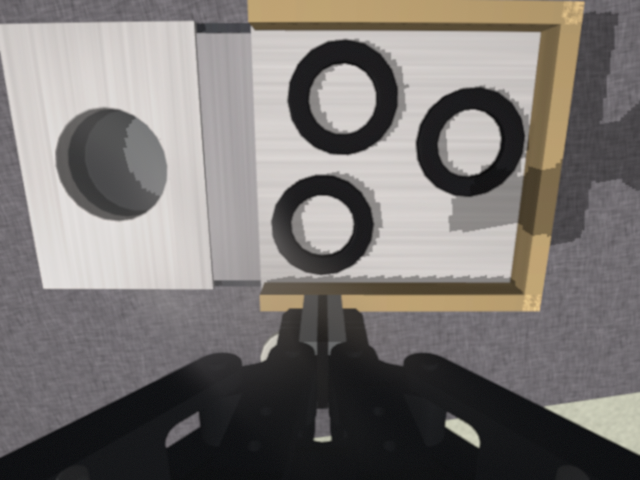

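The gate lies flat: the band at (225,155) between plate and tray is level with both. The black rings are at (322,225), (342,98) and (469,142), which agrees with the top camera to about 1 mm, and the mouth is at (111,164).

```bash
python3 -c "
from h import *
c=dict(np.load('w2.npz'))
print('gate z',depth(c,[(225,100),(225,200),(240,150)])[:,2].round(4),'floor',depth(c,[(340,100),(470,140),(290,60)])[:,2].round(4),'plate',depth(c,[(40,60),(180,250)])[:,2].round(4))
hsv=cv2.cvtColor(c['img'],cv2.COLOR_BGR2HSV);m=((hsv[...,2]<165)*255).astype(np.uint8)[60:265,20:195]
cs,_=cv2.findContours(m,cv2.RETR_EXTERNAL,cv2.CHAIN_APPROX_NONE);k=max(cs,key=cv2.contourArea).reshape(-1,2)+[20,60]
print(cv2.fitEllipse(W2L(plane(c,k,.074)).astype(np.float32)))
st();print(to(-42,33,105,81));print(to(-42,33,78,81))"
```

```text
gate z [0.0741 0.0735 0.074 ] floor [0.0752 0.0747 0.0757] plate [0.0745 0.0739]
((78.43185424804688, -0.018390119075775146), (63.3055534362793, 63.45597457885742), 8.090105056762695)
t 2.62 L [-41.2  45.3] z 172.7 jaw -99.0 tilt [ 0.001  0.    -1.   ] F [-0.   0.1  0.4] w 0.0003 q [-0.13  0.27  1.71  0.    1.17  1.6 ]
[ 0.0677  0.0008 -0.0122  0.0006 -0.0022  0.0005]
[ 0.0947  0.0008 -0.0122  0.0006 -0.0022  0.0005]
```

Request:
carry_out([
  {"tx": 0.05,"ty": 0.001,"tz": -0.012,"wx": 0,"wy": -0.002,"wz": 0,"gripper": 0},
  {"tx": 0.068,"ty": 0.001,"tz": -0.012,"wx": 0,"wy": -0.002,"wz": 0,"gripper": 0},
  {"tx": 0.08,"ty": 0.001,"tz": -0.012,"wx": 0,"wy": -0.002,"wz": 0,"gripper": 0},
  {"tx": 0.095,"ty": 0.001,"tz": -0.012,"wx": 0,"wy": -0.002,"wz": 0,"gripper": 0},
  {"tx": 0.095,"ty": 0.001,"tz": -0.012,"wx": 0,"wy": -0.002,"wz": 0,"gripper": 0},
])

```text
time_s: 3.25
ee_pos: [0.5195, -0.0328, 0.0769]
eef_rot: [-0.166, 1.569, 2.819]
ft_force: [-0.0, -0.1, 0.8]
gripper_width: 0.0002
```

```bash
python3 -c "
from h import *
st();print(to(-42,33,77.5,81),to(15,0,77.5,81))"
```

```text
t 3.25 L [-42.   33.6] z 76.9 jaw -99.0 tilt [-0.001  0.    -1.   ] F [-0.  -0.1  0.8] w 0.0002 q [-0.13  0.42  1.75  0.    0.97  1.59]
[-0.0006 -0.     -0.0006  0.0009  0.0029  0.0005] [-0.0007 -0.057  -0.0336  0.0009  0.0029  0.0005]
```

Request:
carry_out([
  {"tx": -0.001,"ty": -0.01,"tz": -0.006,"wx": 0,"wy": 0.003,"wz": 0,"gripper": 0},
  {"tx": -0.001,"ty": -0.021,"tz": -0.013,"wx": 0,"wy": 0.003,"wz": 0,"gripper": 0},
  {"tx": -0.001,"ty": -0.033,"tz": -0.02,"wx": 0,"wy": 0.003,"wz": 0,"gripper": 0},
  {"tx": -0.001,"ty": -0.045,"tz": -0.027,"wx": 0,"wy": 0.003,"wz": 0,"gripper": 0},
  {"tx": -0.001,"ty": -0.057,"tz": -0.034,"wx": 0,"wy": 0.003,"wz": 0,"gripper": 0},
])

```text
time_s: 3.88
ee_pos: [0.5625, 0.0191, 0.0778]
eef_rot: [-1.792, 1.571, 1.193]
ft_force: [0.6, -0.7, 0.1]
gripper_width: 0.0006
```

```bash
python3 -c "
from h import *
st();c=cap('wrist');np.savez('w3.npz',**c);rings(c,'w3.png');print(to(32,0,77,81),to(85,0,77,81))"
```

```text
t 3.88 L [16.  -0.9] z 77.8 jaw -99.0 tilt [ 0.  0. -1.] F [ 0.6 -0.7  0.1] w 0.0006 q [-0.03  0.5   1.63  0.    1.01  1.7 ]
outer px 521 221 L -51.6 -36.4 diam [56.6 58.3] zmed 0.082
hole px 518 222 L -50.4 -37.0 diam [32.8 35.1] zmed 0.0807
[ 0.0009 -0.015   0.0014  0.0027 -0.0013  0.0011] [ 0.0009 -0.068   0.0013  0.0027 -0.0013  0.0011]
```

View pics/w3.png

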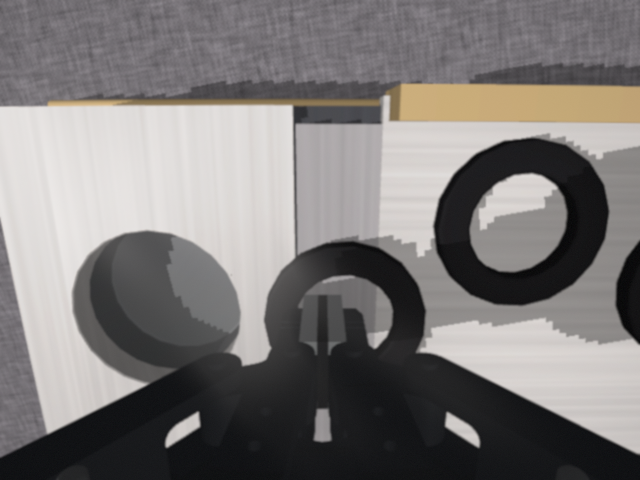

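The ring is drawn onto the gate, with its outer edge spanning u=265–425 and the finger at u=323. It trails the finger by about 8 mm, and the mouth is at (155,305). I'll advance a little, then cross in one steady call.

Request:
carry_out([
  {"tx": 0.001,"ty": -0.007,"tz": 0.001,"wx": 0.003,"wy": -0.001,"wz": 0.001,"gripper": 0},
  {"tx": 0.001,"ty": -0.016,"tz": 0.001,"wx": 0.003,"wy": -0.001,"wz": 0.001,"gripper": 0},
])

```text
time_s: 4.18
ee_pos: [0.5646, 0.0365, 0.0768]
eef_rot: [0.023, 1.571, 3.007]
ft_force: [-0.2, 1.1, -0.1]
gripper_width: 0.0002
```

```bash
python3 -c "
from h import *
st();print(to(90,0,77,81))"
```

```text
t 4.17 L [33.4 -0.2] z 76.8 jaw -99.0 tilt [-0.  0. -1.] F [-0.2  1.1 -0.1] w 0.0002 q [-0.    0.51  1.62  0.    1.02  1.73]
[-0.0002 -0.0566  0.0002 -0.0009  0.0004 -0.    ]
```

Request:
carry_out([
  {"tx": 0,"ty": -0.012,"tz": 0,"wx": 0,"wy": 0,"wz": 0,"gripper": 0},
  {"tx": 0,"ty": -0.025,"tz": 0,"wx": 0,"wy": 0,"wz": 0,"gripper": 0},
  {"tx": 0,"ty": -0.038,"tz": 0,"wx": 0,"wy": 0,"wz": 0,"gripper": 0},
  {"tx": 0,"ty": -0.05,"tz": 0,"wx": 0,"wy": 0,"wz": 0,"gripper": 0},
  {"tx": 0,"ty": -0.057,"tz": 0,"wx": 0,"wy": 0,"wz": 0,"gripper": 0},
])

```text
time_s: 4.8
ee_pos: [0.5736, 0.0936, 0.0767]
eef_rot: [0.009, 1.571, 2.994]
ft_force: [-0.5, -0.2, -1.0]
gripper_width: -0.0005
```

```bash
python3 -c "
from h import *
st();c=cap('wrist');np.savez('w4.npz',**c);save(c,'w4.png');print(to(90,0,105,81),to(-20,40,170,81))"
```

```text
t 4.8 L [91.3 -0.2] z 76.7 jaw -99.0 tilt [-0.  0. -1.] F [-0.5 -0.2 -1. ] w -0.0005 q [0.1  0.54 1.57 0.   1.03 1.83]
[-0.0283  0.0017  0.0001  0.0005  0.0005  0.0002] [-0.0933  0.1117  0.0402  0.0005  0.0005  0.0002]
```

View pics/w4.png

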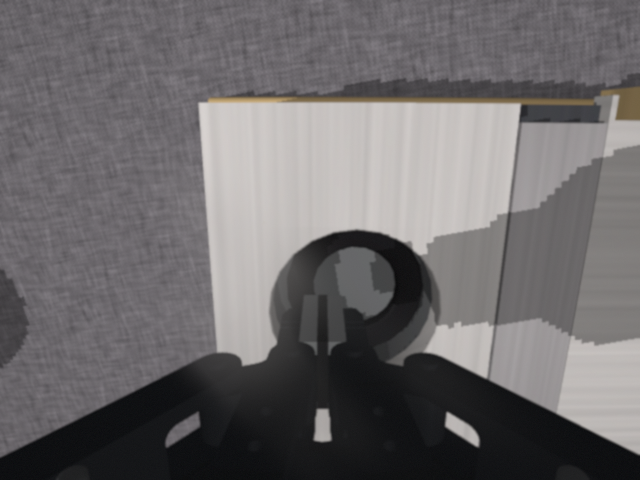

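The ring has dropped into the tube: its dark annulus is at (355,290), below plate level. I'll lift and check it by depth.

Request:
carry_out([
  {"tx": -0.04,"ty": 0.002,"tz": 0,"wx": 0,"wy": 0,"wz": 0,"gripper": 0},
  {"tx": -0.07,"ty": 0.03,"tz": 0.03,"wx": 0,"wy": 0,"wz": 0,"gripper": 0},
  {"tx": -0.095,"ty": 0.07,"tz": 0.05,"wx": 0,"wy": 0,"wz": 0,"gripper": 0},
  {"tx": -0.095,"ty": 0.07,"tz": 0.05,"wx": 0,"wy": 0,"wz": 0,"gripper": 0},
  {"tx": -0.095,"ty": 0.07,"tz": 0.05,"wx": 0,"wy": 0,"wz": 0,"gripper": 0},
])

```text
time_s: 5.48
ee_pos: [0.5135, 0.0328, 0.1715]
eef_rot: [-0.978, 1.57, 2.006]
ft_force: [-1.0, -0.1, -0.2]
gripper_width: 0.0002
```

```bash
cat >> h.py <<'E'
def tube(c):
    v,u=np.mgrid[0:480:2,0:640:2]; uv=np.c_[u.ravel(),v.ravel()]
    P=depth(c,uv); z=np.array([c['z'][b,a] for a,b in uv]); L=W2L(P); r=np.hypot(*(L-[79.3,0]).T)
    k=(r<33)&(z>.15)&(P[:,2]<.0725)&(P[:,2]>.03)
    hs,ed=np.histogram(P[k,2]*1000,bins=np.arange(36,74,2)); print('tube z hist',dict(zip(ed[:-1].tolist(),hs.tolist())))
    dk=k&np.array([c['img'][b,a].max()<45 for a,b in uv])   # black pixels = ring
    if dk.sum()>20:
        A=np.c_[L[dk],np.ones(dk.sum())]
        up=dk&(P[:,2]>np.percentile(P[dk,2],60)-.0015); A=np.c_[L[up],np.ones(up.sum())]
        co,_,_,_=np.linalg.lstsq(A,P[up,2]*1000,rcond=None); print('ring top fit: tilt mm/mm',co[:2].round(3),'z at centre',(co@[79.3,0,1]).round(2),up.sum())
E
python3 -c "
from h import *
st();c=cap('wrist');np.savez('w5.npz',**c);save(c,'w5.png');rings(c);tube(c);print(to(-52,-36,105,81),to(-52,-36,77,81))"
```

```text
t 5.47 L [21.8 49.7] z 171.5 jaw -99.0 tilt [-0.  0. -1.] F [-1.  -0.1 -0.2] w 0.0002 q [-0.01  0.28  1.69  0.    1.17  1.72]
outer px 231 154 L 70.3 -2.0 diam [48.1 50.6] zmed 0.0493
hole px 234 155 L 68.7 -1.8 diam [30.5 31. ] zmed 0.048
outer px 216 133 L 78.2 -13.5 diam [30.  45.7] zmed 0.0474
outer px 586 134 L -120.6 -12.8 diam [56.7 58.9] zmed 0.0819
hole px 585 134 L -119.8 -13.1 diam [33.  35.9] zmed 0.0813
outer px 463 88 L -51.9 -35.6 diam [56.1 57.3] zmed 0.0822
hole px 462 89 L -51.4 -35.3 diam [35.1 36.2] zmed 0.0814
tube z hist {36: 0, 38: 2, 40: 495, 42: 379, 44: 55, 46: 57, 48: 707, 50: 436, 52: 37, 54: 40, 56: 43, 58: 26, 60: 15, 62: 38, 64: 47, 66: 42, 68: 55, 70: 33}
ring top fit: tilt mm/mm [ 0.    -0.005] z at centre 49.77 752
[ 0.0661  0.0741 -0.0858  0.0007  0.0019  0.0002] [ 0.0941  0.0741 -0.0858  0.0007  0.0019  0.0002]
```

Ring 1 lies flat, with its top at 49.8 mm (expected 50) and no tilt. Next is ring A at about (-51.7, -35.5).

Request:
carry_out([
  {"tx": 0.01,"ty": 0.035,"tz": -0.045,"wx": 0,"wy": 0,"wz": 0,"gripper": 0},
  {"tx": 0.04,"ty": 0.074,"tz": -0.085,"wx": 0,"wy": 0,"wz": 0,"gripper": 0},
  {"tx": 0.066,"ty": 0.074,"tz": -0.085,"wx": 0,"wy": 0,"wz": 0,"gripper": 0},
  {"tx": 0.08,"ty": 0.074,"tz": -0.085,"wx": 0,"wy": 0.002,"wz": 0,"gripper": 0},
  {"tx": 0.094,"ty": 0.074,"tz": -0.085,"wx": 0,"wy": 0.002,"wz": 0,"gripper": 0},
])

```text
time_s: 6.15
ee_pos: [0.5859, -0.0525, 0.0764]
eef_rot: [-0.844, 1.571, 2.142]
ft_force: [0.0, 0.3, -0.9]
gripper_width: 0.0002
```

```bash
python3 -c "
from h import *
st();print(to(-52,-36,77,81),to(15,0,77.5,81))"
```

```text
t 6.15 L [-51.1 -35.2] z 76.4 jaw -98.9 tilt [-0.  0. -1.] F [ 0.   0.3 -0.9] w 0.0002 q [-0.15  0.55  1.55  0.    1.04  1.57]
[-0.0006  0.0009 -0.0008  0.0028  0.0003  0.0003] [-0.0011 -0.0662  0.0351  0.0028  0.0003  0.0003]
```

Request:
carry_out([
  {"tx": -0.001,"ty": -0.012,"tz": 0.007,"wx": 0.003,"wy": 0,"wz": 0,"gripper": 0},
  {"tx": -0.001,"ty": -0.025,"tz": 0.015,"wx": 0.003,"wy": 0,"wz": 0,"gripper": 0},
  {"tx": -0.001,"ty": -0.038,"tz": 0.023,"wx": 0.003,"wy": 0,"wz": 0,"gripper": 0},
  {"tx": -0.001,"ty": -0.05,"tz": 0.03,"wx": 0.003,"wy": 0,"wz": 0,"gripper": 0},
  {"tx": -0.001,"ty": -0.062,"tz": 0.035,"wx": 0.003,"wy": 0,"wz": 0,"gripper": 0},
])

```text
time_s: 6.78
ee_pos: [0.5607, 0.0152, 0.0777]
eef_rot: [-2.523, 1.57, 0.462]
ft_force: [-0.4, 0.1, -0.4]
gripper_width: -0.0004
```

```bash
python3 -c "
from h import *
st();print(to(32,0,77,81),to(91,0,77,81))"
```

```text
t 6.78 L [11.8  0.3] z 77.7 jaw -99.0 tilt [ 0.  0. -1.] F [-0.4  0.1 -0.4] w -0.0004 q [-0.04  0.5   1.63  0.    1.01  1.69]
[ 0.0007 -0.0202 -0.0003  0.0004 -0.0006  0.0004] [ 0.0007 -0.0792 -0.0003  0.0004 -0.0006  0.0004]
```

Request:
carry_out([
  {"tx": 0.001,"ty": -0.01,"tz": 0,"wx": 0,"wy": 0,"wz": 0,"gripper": 0},
  {"tx": 0.001,"ty": -0.02,"tz": 0,"wx": 0,"wy": 0,"wz": 0,"gripper": 0},
])

```text
time_s: 7.02
ee_pos: [0.564, 0.0356, 0.0766]
eef_rot: [-2.521, 1.57, 0.463]
ft_force: [-0.5, -0.2, -0.5]
gripper_width: -0.0
```

```bash
python3 -c "
from h import *
st();print(to(91,0,77,81))"
```

```text
t 7.03 L [32.5  0.3] z 76.6 jaw -99.0 tilt [ 0.  0. -1.] F [-0.5 -0.2 -0.5] w -0.0 q [-0.    0.51  1.62  0.    1.01  1.73]
[-0.0004 -0.0585 -0.0003  0.0004 -0.0006  0.0004]
```

Request:
carry_out([
  {"tx": 0,"ty": -0.012,"tz": 0,"wx": 0,"wy": 0,"wz": 0,"gripper": 0},
  {"tx": 0,"ty": -0.025,"tz": 0,"wx": 0,"wy": 0,"wz": 0,"gripper": 0},
  {"tx": 0,"ty": -0.038,"tz": 0,"wx": 0,"wy": 0,"wz": 0,"gripper": 0},
  {"tx": 0,"ty": -0.051,"tz": 0,"wx": 0,"wy": 0,"wz": 0,"gripper": 0},
  {"tx": 0,"ty": -0.058,"tz": 0,"wx": 0,"wy": 0,"wz": 0,"gripper": 0},
])

```text
time_s: 7.65
ee_pos: [0.5732, 0.0938, 0.0766]
eef_rot: [-2.491, 1.57, 0.494]
ft_force: [0.4, 0.3, -0.1]
gripper_width: 0.0
```

```bash
python3 -c "
from h import *
st();c=cap('wrist');save(c,'w6.png');tube(c)"
```

```text
t 7.65 L [91.4  0.3] z 76.6 jaw -99.0 tilt [ 0.  0. -1.] F [ 0.4  0.3 -0.1] w 0.0 q [0.1  0.54 1.57 0.   1.03 1.83]
tube z hist {36: 0, 38: 1, 40: 575, 42: 363, 44: 2, 46: 28, 48: 126, 50: 76, 52: 50, 54: 50, 56: 900, 58: 667, 60: 16, 62: 67, 64: 51, 66: 47, 68: 60, 70: 44}
ring top fit: tilt mm/mm [0.01  0.004] z at centre 58.0 1060
```

Ring 2's top is at 58.0 mm, flat, as expected. I'll lift and look again at ring C.

Request:
carry_out([
  {"tx": -0.04,"ty": 0.002,"tz": 0,"wx": 0,"wy": 0,"wz": 0,"gripper": 0},
  {"tx": -0.07,"ty": 0.03,"tz": 0.03,"wx": 0,"wy": 0,"wz": 0,"gripper": 0},
  {"tx": -0.095,"ty": 0.07,"tz": 0.05,"wx": 0,"wy": 0,"wz": 0,"gripper": 0},
  {"tx": -0.095,"ty": 0.11,"tz": 0.05,"wx": 0,"wy": 0,"wz": 0,"gripper": 0},
  {"tx": -0.095,"ty": 0.11,"tz": 0.05,"wx": 0,"wy": 0,"wz": 0,"gripper": 0},
])

```text
time_s: 8.32
ee_pos: [0.5064, -0.0087, 0.1721]
eef_rot: [-3.032, 1.569, -0.049]
ft_force: [0.4, 0.7, -0.6]
gripper_width: -0.0
```

```bash
python3 -c "
from h import *
st();c=cap('wrist');save(c,'w7.png');rings(c);tube(c);print(to(-121.5,-13,115,81),to(-121.5,-13,77,81))"
```

```text
t 8.32 L [-20.3  50.3] z 172.1 jaw -99.1 tilt [ 0.001 -0.    -1.   ] F [ 0.4  0.7 -0.6] w -0.0 q [-0.09  0.26  1.71  0.    1.16  1.64]
outer px 150 150 L 71.9 -3.6 diam [48.7 50.5] zmed 0.0569
outer px 510 132 L -121.5 -12.9 diam [56.4 57.9] zmed 0.0819
hole px 509 133 L -120.8 -13.0 diam [34.5 36.1] zmed 0.0811
tube z hist {36: 0, 38: 0, 40: 261, 42: 231, 44: 27, 46: 34, 48: 130, 50: 83, 52: 64, 54: 86, 56: 741, 58: 480, 60: 27, 62: 46, 64: 61, 66: 50, 68: 71, 70: 61}
ring top fit: tilt mm/mm [-0.003  0.001] z at centre 57.87 394
[ 0.0568  0.1023 -0.0633 -0.002  -0.0015  0.0008] [ 0.0948  0.1024 -0.0633 -0.002  -0.0015  0.0008]
```

Request:
carry_out([
  {"tx": 0,"ty": 0.045,"tz": -0.03,"wx": 0,"wy": 0,"wz": 0,"gripper": 0},
  {"tx": 0.03,"ty": 0.102,"tz": -0.063,"wx": -0.002,"wy": -0.002,"wz": 0,"gripper": 0},
  {"tx": 0.06,"ty": 0.102,"tz": -0.063,"wx": -0.002,"wy": -0.002,"wz": 0,"gripper": 0},
  {"tx": 0.08,"ty": 0.102,"tz": -0.063,"wx": -0.002,"wy": -0.002,"wz": 0,"gripper": 0},
  {"tx": 0.095,"ty": 0.102,"tz": -0.063,"wx": -0.002,"wy": -0.002,"wz": 0,"gripper": 0},
])

```text
time_s: 9.0
ee_pos: [0.5528, -0.1175, 0.0755]
eef_rot: [-0.429, 1.569, 2.556]
ft_force: [-0.2, 0.6, 0.5]
gripper_width: -0.0001
```

```bash
python3 -c "
from h import *
st();print(to(-55,0,77,81))"
```

```text
t 9.0 L [-120.5  -12.7] z 75.5 jaw -99.0 tilt [-0.001  0.001 -1.   ] F [-0.2  0.6  0.5] w -0.0001 q [-0.27  0.51  1.62  0.    1.01  1.45]
[-0.0014 -0.0655  0.0126  0.0009  0.0028  0.0013]
```

Request:
carry_out([
  {"tx": -0.002,"ty": -0.01,"tz": 0.003,"wx": 0,"wy": 0.003,"wz": 0.001,"gripper": 0},
  {"tx": -0.002,"ty": -0.023,"tz": 0.006,"wx": 0,"wy": 0.003,"wz": 0.001,"gripper": 0},
  {"tx": -0.002,"ty": -0.036,"tz": 0.009,"wx": 0,"wy": 0.003,"wz": 0.001,"gripper": 0},
  {"tx": -0.002,"ty": -0.05,"tz": 0.013,"wx": 0,"wy": 0.003,"wz": 0.001,"gripper": 0},
  {"tx": -0.002,"ty": -0.064,"tz": 0.013,"wx": 0,"wy": 0.003,"wz": 0.001,"gripper": 0},
])

```text
time_s: 9.62
ee_pos: [0.5499, -0.0511, 0.0777]
eef_rot: [-2.176, 1.571, 0.81]
ft_force: [0.0, -0.3, 0.5]
gripper_width: 0.0001
```

```bash
python3 -c "
from h import *
st();print(to(10,0,77.3,81))"
```

```text
t 9.62 L [-55.4   0.6] z 77.7 jaw -99.0 tilt [ 0.  0. -1.] F [ 0.  -0.3  0.5] w 0.0001 q [-0.16  0.48  1.66  0.    1.    1.57]
[ 0.0004 -0.0654 -0.0007  0.0014 -0.0002  0.0003]
```

Request:
carry_out([
  {"tx": 0,"ty": -0.013,"tz": -0.001,"wx": 0.001,"wy": 0,"wz": 0,"gripper": 0},
  {"tx": 0,"ty": -0.026,"tz": -0.001,"wx": 0.001,"wy": 0,"wz": 0,"gripper": 0},
  {"tx": 0,"ty": -0.039,"tz": -0.001,"wx": 0.001,"wy": 0,"wz": 0,"gripper": 0},
  {"tx": 0,"ty": -0.052,"tz": -0.001,"wx": 0.001,"wy": 0,"wz": 0,"gripper": 0},
  {"tx": 0,"ty": -0.065,"tz": -0.001,"wx": 0.001,"wy": 0,"wz": 0,"gripper": 0},
])

```text
time_s: 10.25
ee_pos: [0.5612, 0.0138, 0.0777]
eef_rot: [-2.196, 1.571, 0.789]
ft_force: [0.5, -0.9, -0.2]
gripper_width: 0.0001
```

Request:
carry_out([
  {"tx": 0.001,"ty": -0.01,"tz": 0,"wx": 0,"wy": 0,"wz": 0,"gripper": 0},
  {"tx": 0.001,"ty": -0.02,"tz": 0,"wx": 0,"wy": 0,"wz": 0,"gripper": 0},
])

```text
time_s: 10.5
ee_pos: [0.5643, 0.0342, 0.0766]
eef_rot: [-1.111, 1.571, 1.874]
ft_force: [-0.3, -0.0, -0.1]
gripper_width: -0.0001
```

```bash
python3 -c "
from h import *
st();print(to(91,0,77,81))"
```

```text
t 10.5 L [31.2 -0.3] z 76.6 jaw -99.0 tilt [-0.  0. -1.] F [-0.3 -0.  -0.1] w -0.0001 q [-0.    0.51  1.62  0.    1.02  1.72]
[-0.0004 -0.0598  0.0003  0.0006  0.0001  0.0002]
```

Request:
carry_out([
  {"tx": 0,"ty": -0.013,"tz": 0,"wx": 0,"wy": 0,"wz": 0,"gripper": 0},
  {"tx": 0,"ty": -0.026,"tz": 0,"wx": 0,"wy": 0,"wz": 0,"gripper": 0},
  {"tx": 0,"ty": -0.039,"tz": 0,"wx": 0,"wy": 0,"wz": 0,"gripper": 0},
  {"tx": 0,"ty": -0.052,"tz": 0,"wx": 0,"wy": 0,"wz": 0,"gripper": 0},
  {"tx": 0,"ty": -0.06,"tz": 0,"wx": 0,"wy": 0,"wz": 0,"gripper": 0},
])

```text
time_s: 11.12
ee_pos: [0.5738, 0.0944, 0.0766]
eef_rot: [-0.87, 1.571, 2.116]
ft_force: [-0.8, 0.0, -0.8]
gripper_width: 0.0
```

```bash
python3 -c "
from h import *
st();c=cap('wrist');save(c,'w8.png');tube(c)"
```

```text
t 11.12 L [92.1 -0.2] z 76.6 jaw -99.0 tilt [-0.  0. -1.] F [-0.8  0.  -0.8] w 0.0 q [0.1  0.54 1.57 0.   1.03 1.83]
tube z hist {36: 0, 38: 2, 40: 442, 42: 254, 44: 4, 46: 7, 48: 21, 50: 10, 52: 32, 54: 36, 56: 196, 58: 95, 60: 68, 62: 145, 64: 1198, 66: 585, 68: 45, 70: 40}
ring top fit: tilt mm/mm [-0.002 -0.001] z at centre 65.69 1237
```

Ring 3's top is at 65.7 mm (expected 66), flat. I'll lift clear and take a final look.

Request:
carry_out([
  {"tx": -0.04,"ty": 0.002,"tz": 0,"wx": 0,"wy": 0,"wz": 0,"gripper": 0},
  {"tx": -0.07,"ty": 0.03,"tz": 0.03,"wx": 0,"wy": 0,"wz": 0,"gripper": 0},
  {"tx": -0.1,"ty": 0.04,"tz": 0.06,"wx": 0,"wy": 0,"wz": 0,"gripper": 0},
  {"tx": -0.12,"ty": 0.04,"tz": 0.07,"wx": 0,"wy": 0,"wz": 0,"gripper": 0},
  {"tx": -0.12,"ty": 0.04,"tz": 0.07,"wx": 0,"wy": 0,"wz": 0,"gripper": 0},
])

```text
time_s: 11.8
ee_pos: [0.4988, 0.0662, 0.1981]
eef_rot: [-2.838, 1.568, 0.148]
ft_force: [-0.7, 0.3, 0.1]
gripper_width: 0.0001
```

```bash
python3 -c "
from h import *
st();c=cap('wrist');save(c,'w9.png');tube(c);c=cap('scene');d=np.load('scene1.npz')['img'].astype(int)
df=(np.abs(c['img'].astype(int)-d).max(2)>40)
for n,(x,y,w,h) in dict(mug=(455,180,65,60),bottle=(95,255,55,75),tin=(138,235,35,45),driver=(398,155,35,45)).items(): print(n,df[y:y+h,x:x+w].mean().round(3))
cv2.imwrite('pics/end.png',np.hstack([cv2.resize(cv2.imread('pics/w9.png'),(400,300)),cv2.resize(c['img'],(400,300))]))"
```

```text
t 11.8 L [52.5 69.5] z 198.1 jaw -98.9 tilt [ 0.003  0.    -1.   ] F [-0.7  0.3  0.1] w 0.0001 q [0.06 0.23 1.7  0.   1.22 1.79]
tube z hist {36: 0, 38: 7, 40: 302, 42: 208, 44: 6, 46: 24, 48: 64, 50: 31, 52: 14, 54: 37, 56: 146, 58: 68, 60: 18, 62: 62, 64: 721, 66: 403, 68: 37, 70: 36}
ring top fit: tilt mm/mm [ 0.002 -0.   ] z at centre 65.76 1033
mug 0.0
bottle 0.251
tin 0.345
driver 0.0
```

View pics/end.png

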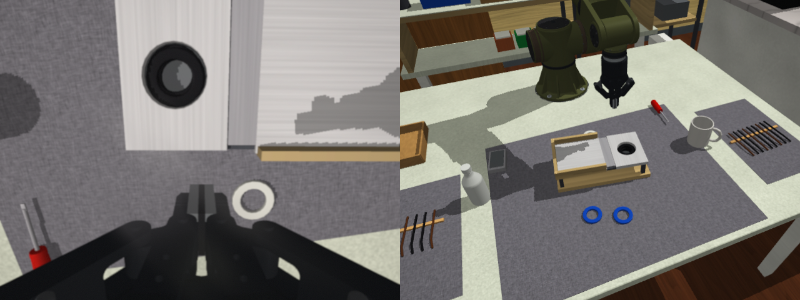

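The tray is empty, the gate is flat, and all three rings are stacked in the tube (dark ring at (175,75) in the left half). The bottle at (475,185) and tin at (497,160) match their starting pixels. Their brightness differences look like the arm's shadow, which now falls across them.

```bash
python3 -c "
from h import *
print(arm.close_job())"
```

```text
the job is handed in; nothing more can be done
None
```

The job is done and handed in at about 12 s of robot time, well under the 56 s limit. I pushed the gate over with the closed fingers. Then I drew each black ring by its hole, at about 0.1 m/s, across the gate and plate into the tube.

**Rings and gate**
- **Rings:** by depth, the tops after each drop were at 49.8, 57.9 and 65.8 mm (expected 50, 58 and 66), each with no measurable tilt. They lie flat on one another as one column.
- **Gate:** it measured 73.5–74.1 mm high against an expected 74.5 mm, so flat within the camera's 2 mm accuracy.
- **Forces:** the readings at the end of each move stayed within about 5 N. I did not see the peaks in between.

**Disagreements**
- **Bystanders:** comparing the start and end pictures flagged changes at the bottle (25% of pixels) and the tin (35%). I put this down to the arm's shadow, as both are at their starting pixels. The mug and screwdriver showed no change.
- **Mouth position:** the wrist camera put the mouth centre 1.6 mm from where the top camera did, also within the calibration.
- **Refused call:** one move call was refused for missing keys. Nothing moved.

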